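Index the drilling jig to the next notch

ROBOT

A 6-joint arm with a two-finger parallel gripper is mounted at the origin on a cart in front of the work surface, level with it; the furniture and walls round the work are solid. World frame = base frame: x ahead of the robot, y to its left, z up, the work surface at z = 0. Lengths are in m, angles in rad, forces in N, time in s.
With the tool pointing down it reaches from about 0.425 to 0.925 m from the base axis. Payload 12.5 kg.
Tool frame: the origin (TCP) lies between the finger pads, 19 mm behind the fingertips; this is the grasp point; z points along the fingers, y is the line along which they close (so a half turn about z gives the same grasp; the last joint's range is limited). The gripper opens to 85 mm and grips with 20 to 120 N. Pads are 22 mm wide; open, the fingers measure 114 mm over their backs; the gripper's body (76 mm by 85 mm) begins 54 mm behind the grasp point. The pads swing forward as they close: fully open they stand 13 mm farther back than shut.
Start: joints at [1.13, 0.491, 1.559, -0, 1.092, -0.106], TCP at [0.205, 0.59, 0.25] pointing down, gripper open.
Joint ranges: [-3.1, 3.1], [-0.84, 2.19], [0.05, 2.79], [-1.13, 4.28], [0.06, 2.93], [-2.69, 2.69]. Speed limits (rad/s): [2.22, 2.22, 2.79, 3.14, 3.14, 3.14].

INTERFACE

Orientations are given as a unit quaternion [w, x, y, z].
In Python, from cell import manip, vision, order gives the robot as it stands.
- The arm moves only by the tool carry_out, never from a script. Its arguments are lists of equal length, an entry for each row: "travel": the shift along the tool's x, y, z in m, a list of three; "dr": the turn, a rotation vector about the tool's x, y, z in degrees, a list of three; "claw": the finger opening in m, from 0 to 0.0854. In form: {"travel": [[x, y, z], ...], "dr": [[ax, ay, az], ...], "claw": [claw, ...]}. A call has 1 to 8 rows; each row shifts and turns the commanded pose from where the row before left it, along the tool's axes as they then stand; what a row does not reach is not made up. A row lasts 1/12 s, in which the tool goes at most 41.7 mm and 7.16 degrees, less where a joint would pass 70% of its speed; a pose out of reach is approached as far as the arm can. A call with a gripper value outside its range is refused whole. The fingers move at their own pace and stop on an object; "squeeze" is the grip in N (left out, the last holds). Time passes only in rows, so rows that do not move let the fingers close. It gives the time, the measured TCP pose, the force, the opening and the grip force at its end, in the units of the state.
- manip.get_state(): the state, without advancing time (a new reading comes with each control period).
- vision.get_image(name): name is "scene" or "top" or "wrist"; returns a dict with "image" (480x640x3 uint8, blue, green, red), "intrinsics" (3x3 intrinsics, pixels), "world_from_camera" (4x4, takes a point from camera to world coordinates); the wrist camera has in their place "tool_from_camera" (4x4, takes a point from camera to tool coordinates, whose origin is the TCP and whose axes are the flange's). Camera axes: x right, y up, looking along -z (the intrinsics and any distortion apply to the point x, -y, -z); pixel columns grow to the right and rows downward; lengths in m; the calibration is good to about 2 mm. A picture is of the moment at which its call begins: read the wrist's pose just before it. There is no depth.
- order.hand_in(): hands the job in; it is judged then, once.
Trained networks look in the newest picture that a camera, given by its name, has taken for a name from the list of things; names that differ only in an ending like _2 or _b are one class to them, and where a whole thing is asked for, a point or a joint stands for the part that bears it (a point fixed in the world has none). Each returns a list of dicts, best first, with "conf" (0 to 1); they miss things now and then, are a little off and sometimes report something else, mostly with a low value. They report only what shows in the picture. A call takes as long as a camera call.
- vision.look_for(camera, target): "location" ([column, row] as shares, 0 to 1, of the picture: columns of its width, rows of its height, amid what is visible of it).
- vision.cut_out(camera, target): "region" (480x640 bool, what is visible of it) and "location" ([column, row] as shares, 0 to 1, of the picture: columns of its width, rows of its height, amid what is visible of it).
- vision.mark_of(camera, target): "location" ([column, row] as shares, 0 to 1, of the picture: columns of its width, rows of its height: a listed point, or the origin of a listed thing).
The state is a dict: "t": time; "joint_pos": joint angles; "joint_velocities": joint speeds; "effort": joint torques, N m; "position": TCP position; "orientation": TCP orientation; "ft_force": force on the tool from outside, world axes, zero at the start; "torque": the same for the moment, N m; "finger_gap": opening from 0.0 (shut) to 1.0 (fully open); "grasp_force": force on a finger pad.
Only numpy, scipy, OpenCV 4.12 (cv2) and the standard library are available. Lean on these libraries where they do the work, as an engineer would, in place of code of your own. Each camera call takes 0.05 s, during which the arm holds its last target. There are 200 camera calls.

TASK

The hole under the drill bush is done; bring the next spotted place of the flange under it. Pushing and pressing with the fingertips only, and taking nothing between the fingers, swing the table's clamp lever open to its stop, then press the plunger on the table's handle fully in and turn the table counter-clockwise (seen from above) to the next notch, where the plunger must spring fully back out, and last swing the clamp lever back to its closed stop. Do not turn past that notch or the other way, and leave the loose things beside the jig where they lie.

Things in the scene. Friction and masses are not known exactly. Their poses are not given: they have to be found in the camera images.
- indexer: the fixed jig: dark iron base plate 14 mm thick, x -115 to +192, y -115 to +115 mm about its origin, which lies on the table's turning axis on the bench; z up, x towards the column. On it a housing and a steel dividing plate (radius 105 mm, top 52 mm up, six notches 60 degrees apart in its rim). Stands still; its place and yaw vary
- table_axis (a point): point on the table's vertical axis, 112 mm above the bench, on the stud in the middle of the round flange (radius 80 mm, top 84 mm up, washer and nut in the middle up to 112 mm). Its frame turns with the table; the handle lies at +135 degrees about z from its x axis
- table (a joint): turn of the table (rad), positive counter-clockwise from above; about 0 at the start, the plunger in the first notch (play +-0.02), next notch at +1.047. Needs 0.25 Nm (2 to 3 N at the plunger) when unclamped with the plunger in; with the clamp closed a brake resists (about 10 N or more at the plunger)
- plunger_top (a point): centre of the top of the plunger's round steel head, 34 mm across, 8 mm thick, on the table's handle 115 mm from the axis. Plunger out: 92 mm above the bench; fully in: 80 mm. The handle's block is 62 mm wide, 53 to 68 mm above the bench, 81 to 143 mm from the axis
- plunger (a joint): how far the plunger is in (m): 0 out, 0.012 fully in (straight down). Spring 4.5 N at first, about 10 N fully in. Its tooth leaves the notch at 0.008. Between notches the tooth rides under the dividing plate and the plunger, let go, stays 0.008 in; at the next notch it springs out to 0 by itself unless it is held down
- clamp (a joint): swing of the clamp lever (rad): 0 closed (stop, table braked), 0.9 open (stop), positive counter-clockwise from above about point clamp_pivot; starts between 0 and 0.08; stays where it is left. Takes up to about 10 N at the ball within 0.6 rad of closed, 2 N elsewhere
- clamp_ball (a point): centre of the lever's black ball knob, 26 mm across, 30 mm above the bench, 80 mm from the pivot, only the bench under it. A 12 mm round rod joins it to the pivot. Push the ball sideways with shut fingertips beside it, not over the dividing plate's rim
- clamp_pivot (a point): point on the lever's vertical axis, 30 mm above the bench, under the dividing plate, 80 mm from the table's axis
- drill_bit: loose twist drill lying beside the jig, 120 x 10 x 10 mm, origin on the bench under its middle; leave alone
- marker: loose paint marker lying, 138 x 19 x 19 mm, origin under its middle; leave alone
- chuck_key: loose chuck key lying, 71 x 61 x 18 mm, origin under its middle; leave alone
- punch: loose centre punch lying, 120 x 12 x 12 mm, origin under its middle; leave alone
- wood_block: loose pine block lying, 113 x 56 x 43 mm, origin under its middle; leave alone
- bolt_a: loose bolt lying, 53 x 23 x 24 mm, origin under its middle; leave alone
- bolt_b: loose bolt lying, 56 x 19 x 20 mm, origin under its middle; leave alone
- bush_mouth (a point): lower end of the drill bush, 90 mm above the bench, 58 mm from the axis along the jig's x, 6 mm above the flange. Its arm (118 to 144 mm up) comes from a 27 mm column, 150 mm high, 165 mm from the axis
- guard (a point): middle of the guard round the plunger's head, at the level of its top, 99 mm above the bench, 119 mm from the axis. Two upright cheeks fixed to the handle, one on each side of the head along the way of turning: 46 mm apart inside, 8 mm thick, 96 to 142 mm from the axis; open upward and outward. Shut fingertips on the head turn the table by pushing on a cheek

How it is judged:
By the outcome, as a careful person would: the job done as asked, in the order asked, and still so for the second after the job is handed in, with the robot touching nothing.
It also fails if it takes over 72 s, if anything falls off the work surface, if the arm or the gripper's body presses on something with over 40 N, if the wrist force passes 120 N, or if a joint passes its speed limit or range.

## Working session

There is one attempt and no reset: what is moved stays moved. The work goes in short steps, Python scripts to look and compute and a tool call to move; the robot and the scene stay as the last step left them, time stands still between calls to the robot, and variables do not carry over. Pictures are saved under pics/ and viewed, at most 13 in all, crops included, and the job is handed in when it is done.

Besides the shell and the picture viewer there is one more tool, called after ">>>" by a JSON object that holds its "api" and its "payload", one argument or row to a line. carry_out: Moves the arm, as the interface text tells. Its arguments: {"type":"object","properties":{"travel":{"type":"array","items":{"type":"array","items":{"type":"number"}}},"dr":{"type":"array","items":{"type":"array","items":{"type":"number"}}},"claw":{"type":"array","items":{"type":"number"}},"squeeze":{"type":"number"}},"required":["travel","dr","claw"]}

```bash
mkdir -p pics; ls; cat > h.py <<'E'
import numpy as np, cv2
from cell import manip, vision, order
from scipy.spatial.transform import Rotation as R
def ray(im,loc):
    K=im["intrinsics"];T=np.array(im["world_from_camera"]);K=np.array(K)
    u,v=loc[0]*640,loc[1]*480
    d=np.array([(u-K[0,2])/K[0,0],-(v-K[1,2])/K[1,1],-1.])
    return T[:3,3],T[:3,:3]@d
def atz(im,loc,z):
    o,d=ray(im,loc);return o+d*(z-o[2])/d[2]
def pix(im,p):
    K=np.array(im["intrinsics"]);T=np.array(im["world_from_camera"])
    c=T[:3,:3].T@(np.array(p)-T[:3,3]);return K[0,0]*c[0]/-c[2]+K[0,2],K[1,1]*-c[1]/-c[2]+K[1,2]
Z=dict(table_axis=.112,plunger_top=.092,clamp_ball=.03,clamp_pivot=.03,bush_mouth=.09,guard=.099,indexer=0)
E
python3 - <<'E'
from h import *
for c in("top","scene"):
    im=vision.get_image(c);cv2.imwrite(f"pics/{c}0.png",im["image"])
    print(c,np.round(im["world_from_camera"],2)[:3,3], [k for k in im])
    for n,z in Z.items():
        for r in vision.mark_of(c,n)[:2]: print(n,round(r["conf"],2),np.round(np.array(r["location"])*[640,480]),np.round(atz(im,r["location"],z),3))
    for n in "drill_bit marker chuck_key punch wood_block bolt_a".split():
        for r in vision.mark_of(c,n)[:2]: print(n,round(r["conf"],2),np.round(atz(im,r["location"],0),3))
print(manip.get_state())
E
```

```text
pics
top [ 0.4  -0.22  1.03] ['image', 'intrinsics', 'world_from_camera']
table_axis 0.87 [354. 251.] [ 0.513 -0.243  0.112]
table_axis 0.61 [437. 334.] [ 0.38  -0.378  0.112]
plunger_top 0.62 [395. 259.] [ 0.503 -0.313  0.092]
plunger_top 0.62 [254. 186.] [ 0.627 -0.069  0.092]
clamp_ball 0.8 [439. 265.] [ 0.5   -0.398  0.03 ]
clamp_pivot 0.9 [398. 259.] [ 0.51  -0.324  0.03 ]
clamp_pivot 0.57 [381. 334.] [ 0.377 -0.294  0.03 ]
bush_mouth 0.72 [382. 331.] [ 0.382 -0.291  0.09 ]
bush_mouth 0.68 [346. 221.] [ 0.568 -0.23   0.09 ]
guard 0.69 [381. 335.] [ 0.376 -0.288  0.099]
guard 0.61 [314. 307.] [ 0.42  -0.177  0.099]
indexer 0.88 [354. 255.] [ 0.519 -0.245  0.   ]
drill_bit 0.64 [ 0.374 -0.298  0.   ]
marker 0.88 [ 0.334 -0.167  0.   ]
marker 0.21 [ 0.423 -0.171  0.   ]
chuck_key 0.72 [ 0.378 -0.396  0.   ]
punch 0.83 [ 0.498 -0.111  0.   ]
wood_block 0.67 [ 0.646 -0.052  0.   ]
wood_block 0.48 [ 0.428 -0.174  0.   ]
bolt_a 0.63 [ 0.692 -0.367  0.   ]
bolt_a 0.55 [ 0.651 -0.372  0.   ]
scene [ 0.2  -0.88  0.45] ['image', 'intrinsics', 'world_from_camera']
table_axis 0.72 [310. 234.
[... 771 characters left out ...]
{'t': 1.4, 'joint_pos': array([ 1.13042222e+00,  4.90872220e-01,  1.55889701e+00,  1.21512200e-06,
        1.09169868e+00, -1.05605673e-01]), 'joint_velocities': array([ 0.00195488,  0.00020336,  0.00070437,  0.00171237, -0.00139746,
       -0.00128076]), 'effort': array([ 3.43014599e-04, -6.18275642e+01, -2.61838996e+01, -6.79695268e-05,
        4.32886254e-04, -1.04154347e-05]), 'position': array([0.20533187, 0.59032351, 0.25004524]), 'orientation': array([1.62974901e-05, 1.66603975e-01, 9.86023890e-01, 6.02093550e-05]), 'ft_force': array([-0.45875218, -0.35898787, -0.40185634]), 'torque': array([-0.00059098, -0.00706357, -0.04193395]), 'grasp_force': 0.0, 'finger_gap': 1.0006795964995763}
```

View pics/top0.png

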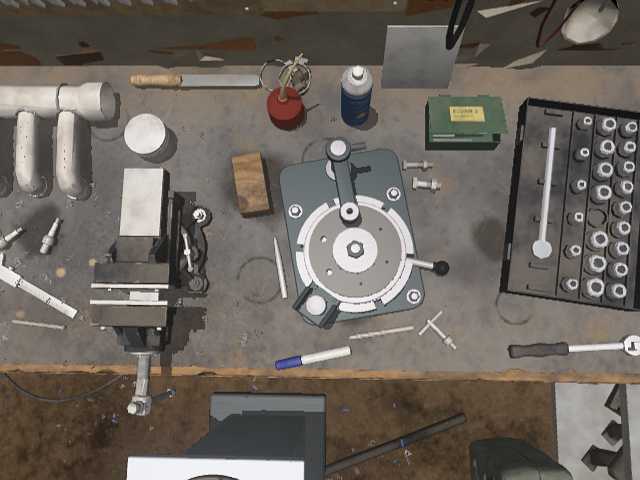

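View pics/scene0.png

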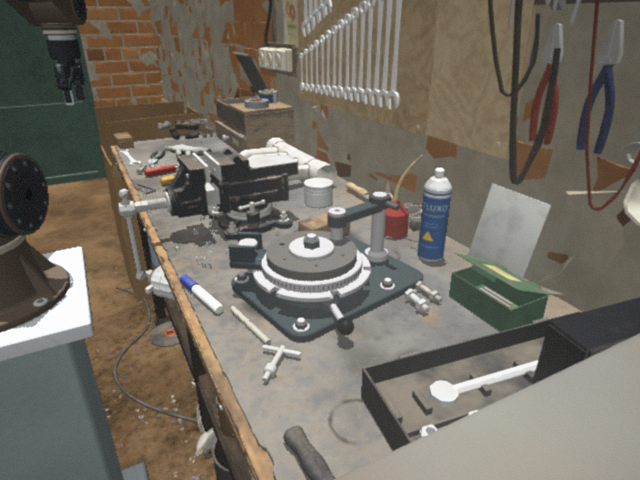

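The top picture shows the axis at about (354,251), plunger head and guard at (316,304), and the ball at (441,268), its lever pointing to -y. The drill, chuck key and bolts are clear of the paths. The jig's yaw is about 12°.

```bash
cat >> h.py <<'E'
def rows(wps,claw=0,start=None):
    """wps: (x,y,z,yaw_of_tool_x_deg,n); prints rows from the start/measured pose"""
    if start is None:
        s=manip.get_state();p=np.array(s["position"]);w,x,y,z=s["orientation"];X=R.from_quat([x,y,z,w]).as_matrix()[:,0];a=np.degrees(np.arctan2(X[1],X[0]))
        print("now",np.round(p,4),round(a,1))
    else: p=np.array(start[:3],float);a=start[3]
    for wp in wps:
        q=np.array(wp[:3],float);b=wp[3];n=wp[4];d=(q-p)/n;da=(b-a)/n;t=[]
        for i in range(n):
            c=np.radians(a+i*da);xt=np.array([np.cos(c),np.sin(c),0]);yt=np.array([xt[1],-xt[0],0])
            t.append([round(float(d@xt),4),round(float(d@yt),4),round(float(-d[2]),4)])
        print("travel",t,"dr z",round(-da,2));p,a=q,b
E
python3 -c "
from h import *
rows([(.38,.45,.35,140,8),(.50,.12,.35,112,10),(.457,-.18,.30,90,8),(.457,-.40,.16,90,8)])"
```

```text
now [0.2053 0.5903 0.25  ] 160.8
travel [[-0.0264, -0.0094, -0.0125], [-0.0268, -0.0082, -0.0125], [-0.0271, -0.007, -0.0125], [-0.0274, -0.0057, -0.0125], [-0.0276, -0.0045, -0.0125], [-0.0278, -0.0032, -0.0125], [-0.0279, -0.0019, -0.0125], [-0.028, -0.0007, -0.0125]] dr z 2.6
travel [[-0.0304, -0.0176, -0.0], [-0.0312, -0.0161, -0.0], [-0.032, -0.0145, -0.0], [-0.0326, -0.0129, -0.0], [-0.0332, -0.0113, -0.0], [-0.0338, -0.0097, -0.0], [-0.0342, -0.008, -0.0], [-0.0345, -0.0063, -0.0], [-0.0348, -0.0047, -0.0], [-0.035, -0.0029, -0.0]] dr z 2.8
travel [[-0.0328, -0.019, 0.0062], [-0.0336, -0.0174, 0.0062], [-0.0344, -0.0158, 0.0062], [-0.0351, -0.0141, 0.0062], [-0.0358, -0.0124, 0.0062], [-0.0363, -0.0107, 0.0062], [-0.0368, -0.0089, 0.0062], [-0.0372, -0.0072, 0.0062]] dr z 2.75
travel [[-0.0275, 0.0, 0.0175], [-0.0275, 0.0, 0.0175], [-0.0275, 0.0, 0.0175], [-0.0275, 0.0, 0.0175], [-0.0275, 0.0, 0.0175], [-0.0275, 0.0, 0.0175], [-0.0275, 0.0, 0.0175], [-0.0275, 0.0, 0.0175]] dr z -0.0
```

>>> {"api": "carry_out", "payload": {
  "travel": [
    [-0.026,-0.009,-0.0125],
    [-0.027,-0.008,-0.0125],
    [-0.027,-0.007,-0.0125],
    [-0.027,-0.006,-0.0125],
    [-0.028,-0.004,-0.0125],
    [-0.028,-0.003,-0.0125],
    [-0.028,-0.002,-0.0125],
    [-0.028,-0.001,-0.0125]
  ],
  "dr": [
    [0,0,2.6],
    [0,0,2.6],
    [0,0,2.6],
    [0,0,2.6],
    [0,0,2.6],
    [0,0,2.6],
    [0,0,2.6],
    [0,0,2.6]
  ],
  "claw": [0,0,0,0,0,0,0,0]
}}

```text
t: 2.07
position: [0.381, 0.4495, 0.3508]
orientation: [0.0, 0.343, 0.939, 0.0]
ft_force: [0.0, -0.0, 0.0]
finger_gap: 0.002
grasp_force: 0.0
```

>>> {"api": "carry_out", "payload": {
  "travel": [
    [-0.038,-0.018,0],
    [-0.038,-0.016,0],
    [-0.039,-0.015,0],
    [-0.039,-0.013,0],
    [-0.04,-0.011,0],
    [-0.04,-0.01,0],
    [-0.04,-0.008,0],
    [-0.04,-0.006,0]
  ],
  "dr": [
    [0,0,3.5],
    [0,0,3.5],
    [0,0,3.5],
    [0,0,3.5],
    [0,0,3.5],
    [0,0,3.5],
    [0,0,3.5],
    [0,0,3.5]
  ],
  "claw": [0,0,0,0,0,0,0,0]
}}

```text
t: 2.73
position: [0.4966, 0.1404, 0.3502]
orientation: [0.0, 0.56, 0.828, 0.0]
ft_force: [1.3, 0.8, -0.4]
finger_gap: 0.001
grasp_force: 0.0
```

```bash
python3 -c "
from h import *
rows([(.457,-.18,.30,90,8),(.457,-.40,.16,90,8)])"
```

```text
now [0.4966 0.1404 0.3502] 111.8
travel [[-0.0353, -0.0195, 0.0063], [-0.0362, -0.0178, 0.0063], [-0.037, -0.016, 0.0063], [-0.0378, -0.0143, 0.0063], [-0.0384, -0.0124, 0.0063], [-0.0389, -0.0106, 0.0063], [-0.0394, -0.0087, 0.0063], [-0.0398, -0.0068, 0.0063]] dr z 2.73
travel [[-0.0275, 0.0, 0.0175], [-0.0275, 0.0, 0.0175], [-0.0275, 0.0, 0.0175], [-0.0275, 0.0, 0.0175], [-0.0275, 0.0, 0.0175], [-0.0275, 0.0, 0.0175], [-0.0275, 0.0, 0.0175], [-0.0275, 0.0, 0.0175]] dr z -0.0
```

>>> {"api": "carry_out", "payload": {
  "travel": [
    [-0.035,-0.0195,0.006],
    [-0.036,-0.018,0.006],
    [-0.037,-0.016,0.006],
    [-0.038,-0.014,0.006],
    [-0.038,-0.012,0.006],
    [-0.039,-0.01,0.006],
    [-0.039,-0.009,0.006],
    [-0.04,-0.007,0.006]
  ],
  "dr": [
    [0,0,2.73],
    [0,0,2.73],
    [0,0,2.73],
    [0,0,2.73],
    [0,0,2.73],
    [0,0,2.73],
    [0,0,2.73],
    [0,0,2.73]
  ],
  "claw": [0,0,0,0,0,0,0,0]
}}

```text
t: 3.4
position: [0.4575, -0.179, 0.302]
orientation: [0.0, 0.707, 0.707, 0.0]
ft_force: [0.6, -0.5, -0.2]
finger_gap: -0.001
grasp_force: 0.0
```

```bash
cat >> h.py <<'E'
def wrist(names,save=None):
    s=manip.get_state();im=vision.get_image("wrist");w,x,y,z=s["orientation"]
    T=np.eye(4);T[:3,:3]=R.from_quat([x,y,z,w]).as_matrix();T[:3,3]=s["position"]
    im["world_from_camera"]=T@np.array(im["tool_from_camera"])
    if save: cv2.imwrite(f"pics/{save}.png",im["image"])
    print(np.round(s["position"],4),s["t"],"F",np.round(s["ft_force"],1))
    for n in names:
        for r in vision.mark_of("wrist",n)[:2]: print(n,round(r["conf"],2),np.round(np.array(r["location"])*[640,480]),np.round(atz(im,r["location"],Z[n]),4))
    return im
E
python3 -c "
from h import *
wrist(['plunger_top','guard','table_axis','clamp_ball','clamp_pivot','bush_mouth'],'w1')"
```

```text
[ 0.4575 -0.179   0.302 ] 3.4 F [ 0.6 -0.5 -0.2]
plunger_top 0.71 [277. 208.] [ 0.4224 -0.1784  0.092 ]
guard 0.85 [269. 209.] [ 0.4166 -0.1773  0.099 ]
table_axis 0.83 [389. 288.] [ 0.5168 -0.2431  0.112 ]
bush_mouth 0.69 [445. 270.] [ 0.5699 -0.2347  0.09  ]
```

View pics/w1.png

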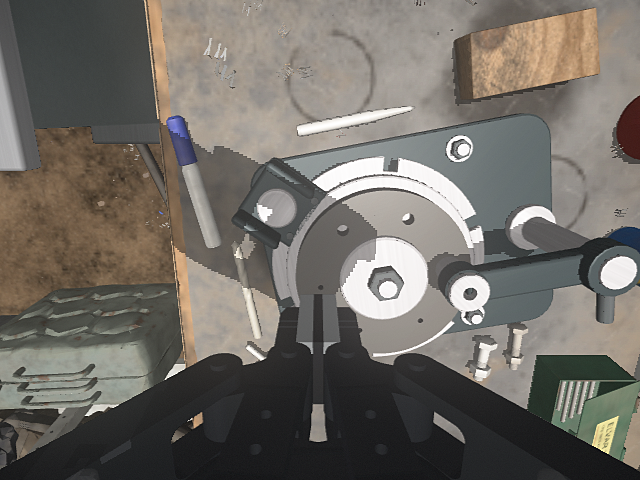

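The wrist picture shows the plunger head between the cheeks at (277,208) and the axis nut at (389,288), both agreeing with the networks. Now to the ball.

>>> {"api": "carry_out", "payload": {
  "travel": [
    [-0.0275,0,0.0175],
    [-0.0275,0,0.0175],
    [-0.0275,0,0.0175],
    [-0.0275,0,0.0175],
    [-0.0275,0,0.0175],
    [-0.0275,0,0.0175],
    [-0.0275,0,0.0175],
    [-0.0275,0,0.0175]
  ],
  "dr": [
    [0,0,0],
    [0,0,0],
    [0,0,0],
    [0,0,0],
    [0,0,0],
    [0,0,0],
    [0,0,0],
    [0,0,0]
  ],
  "claw": [0,0,0,0,0,0,0,0]
}}

```text
t: 4.42
position: [0.4598, -0.3971, 0.1614]
orientation: [0.0, 0.705, 0.709, 0.0]
ft_force: [0.3, -0.2, 0.0]
finger_gap: 0.0
grasp_force: 0.0
```

```bash
python3 -c "
from h import *
wrist(['clamp_ball','clamp_pivot','table_axis'],'w2')"
```

```text
[ 0.4598 -0.3971  0.1614] 4.4167 F [ 0.3 -0.2  0. ]
clamp_ball 0.85 [371. 242.] [ 0.4943 -0.4018  0.03  ]
```

View pics/w2.png

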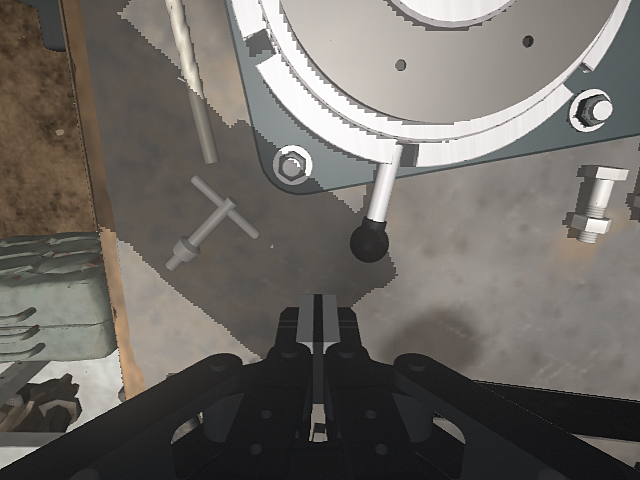

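The ball shows at (371,242), which puts it at (0.495, -0.4015). The chuck key is clear of it. Going down behind the ball.

>>> {"api": "carry_out", "payload": {
  "travel": [
    [-0.0025,-0.006,0.02],
    [0,0,0.03],
    [0,0,0.03],
    [0,0,0.03],
    [0,0,0.014],
    [0,0,0]
  ],
  "dr": [
    [0,0,0],
    [0,0,0],
    [0,0,0],
    [0,0,0],
    [0,0,0],
    [0,0,0]
  ],
  "claw": [0,0,0,0,0,0]
}}

```text
t: 5.12
position: [0.453, -0.3972, 0.0361]
orientation: [-0.002, 0.705, 0.709, 0.0]
ft_force: [-0.4, 0.8, -0.3]
finger_gap: -0.001
grasp_force: 0.0
```

>>> {"api": "carry_out", "payload": {
  "travel": [
    [0,0.005,0],
    [0,0.005,0],
    [0,0.004,0],
    [-0.0018,0.0038,0],
    [-0.0018,0.0038,0],
    [-0.0018,0.0038,0],
    [-0.0018,0.0038,0],
    [0,0,0]
  ],
  "dr": [
    [0,0,0],
    [0,0,0],
    [0,0,0],
    [0,0,-2.9],
    [0,0,-2.9],
    [0,0,-2.9],
    [0,0,-2.9],
    [0,0,0]
  ],
  "claw": [0,0,0,0,0,0,0,0]
}}

```text
t: 5.78
position: [0.4839, -0.4062, 0.0396]
orientation: [0.002, 0.63, 0.777, -0.0]
ft_force: [-1.2, 0.6, 0.1]
finger_gap: 0.003
grasp_force: 0.1
```

>>> {"api": "carry_out", "payload": {
  "travel": [
    [-0.0018,0.0038,0],
    [-0.0018,0.0038,0],
    [-0.0018,0.0038,0],
    [-0.0018,0.0038,0],
    [-0.0018,0.0038,0],
    [-0.0018,0.0038,0],
    [-0.0018,0.0038,0]
  ],
  "dr": [
    [0,0,-2.9],
    [0,0,-2.9],
    [0,0,-2.9],
    [0,0,-2.9],
    [0,0,-2.9],
    [0,0,-2.9],
    [0,0,-2.9]
  ],
  "claw": [0,0,0,0,0,0,0]
}}

```text
t: 6.37
position: [0.5123, -0.4085, 0.0391]
orientation: [0.001, 0.484, 0.875, -0.0]
ft_force: [-1.5, -3.8, -0.4]
finger_gap: 0.001
grasp_force: 1.2
```

```bash
python3 -c "
from h import *
rows([]);wrist(['clamp_ball'],'w3')"
```

```text
now [ 0.5123 -0.4085  0.0391] 122.1
[ 0.5123 -0.4085  0.0391] 6.3667 F [-1.5 -3.8 -0.4]
clamp_ball 0.61 [392. 341.] [ 0.5379 -0.3978  0.03  ]
```

View pics/w3.png

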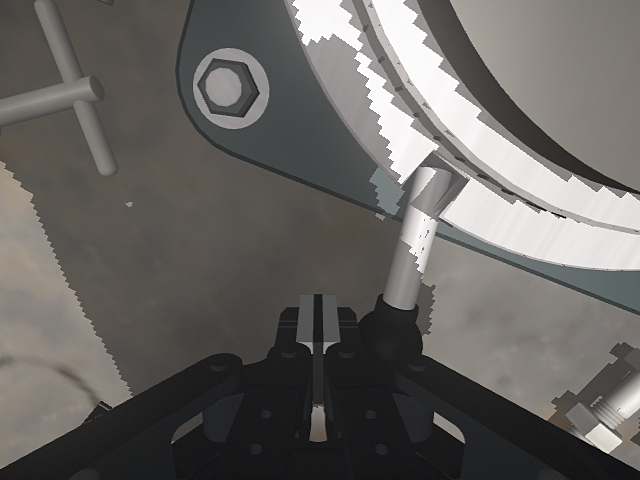

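The ball, at about (392,341), is against the fingers and swinging. Continuing.

>>> {"api": "carry_out", "payload": {
  "travel": [
    [-0.0018,0.0038,0],
    [-0.0018,0.0038,0],
    [-0.0018,0.0038,0],
    [-0.0018,0.0038,0],
    [-0.0018,0.0038,0],
    [-0.0018,0.0038,0],
    [0,0,0]
  ],
  "dr": [
    [0,0,-2.9],
    [0,0,-2.9],
    [0,0,-2.9],
    [0,0,-2.9],
    [0,0,-2.9],
    [0,0,-2.9],
    [0,0,0]
  ],
  "claw": [0,0,0,0,0,0,0]
}}

```text
t: 7.05
position: [0.5364, -0.4022, 0.0386]
orientation: [0.0, 0.346, 0.938, -0.0]
ft_force: [-2.7, -3.4, 0.8]
finger_gap: -0.002
grasp_force: 2.2
```

>>> {"api": "carry_out", "payload": {
  "travel": [
    [0,0.003,0],
    [0,0.002,0],
    [0,0,0]
  ],
  "dr": [
    [0,0,0],
    [0,0,0],
    [0,0,0]
  ],
  "claw": [0,0,0]
}}

```text
t: 7.3
position: [0.5374, -0.4009, 0.0388]
orientation: [-0.0, 0.348, 0.938, -0.002]
ft_force: [-16.3, -19.0, 1.2]
finger_gap: -0.003
grasp_force: 12.5
```

The force rises sharply to 25 N, so the lever is at its open stop. Backing off and rising.

>>> {"api": "carry_out", "payload": {
  "travel": [
    [0,-0.006,0],
    [0,-0.008,0],
    [0,0,-0.03],
    [0,0,-0.035],
    [0,0,-0.035],
    [0,0,-0.035],
    [0,0,-0.035],
    [0,0,0]
  ],
  "dr": [
    [0,0,0],
    [0,0,0],
    [0,0,6.5],
    [0,0,6.5],
    [0,0,6.5],
    [0,0,6.5],
    [0,0,6.5],
    [0,0,0]
  ],
  "claw": [0,0,0,0,0,0,0,0]
}}

```text
t: 7.97
position: [0.5317, -0.41, 0.2156]
orientation: [0.005, 0.598, 0.801, -0.0]
ft_force: [0.1, 0.4, -0.4]
finger_gap: -0.002
grasp_force: 0.0
```

```bash
python3 -c "
from h import *
rows([(.421,-.179,.20,56,8)])
im=vision.get_image('top')
for n in('clamp_ball','plunger_top','guard'):
  for r in vision.mark_of('top',n)[:1]: print(n,r['conf'],atz(im,r['location'],Z[n]))"
```

```text
now [ 0.5317 -0.41    0.2156] 106.5
travel [[0.0316, -0.0051, 0.002], [0.0309, -0.0085, 0.002], [0.0297, -0.0119, 0.002], [0.0283, -0.0151, 0.002], [0.0264, -0.0181, 0.002], [0.0243, -0.0209, 0.002], [0.0218, -0.0234, 0.002], [0.0191, -0.0257, 0.002]] dr z 6.31
clamp_ball 0.65 [ 0.43187731 -0.17227483  0.03      ]
plunger_top 0.74 [ 0.42847561 -0.17881888  0.092     ]
guard 0.86 [ 0.41780929 -0.17812441  0.099     ]
```

>>> {"api": "carry_out", "payload": {
  "travel": [
    [0.0316,-0.005,0.002],
    [0.031,-0.0085,0.002],
    [0.03,-0.012,0.002],
    [0.028,-0.015,0.002],
    [0.0265,-0.018,0.002],
    [0.0245,-0.021,0.002],
    [0.022,-0.0235,0.002],
    [0.019,-0.0255,0.002]
  ],
  "dr": [
    [0,0,6.3],
    [0,0,6.3],
    [0,0,6.3],
    [0,0,6.3],
    [0,0,6.3],
    [0,0,6.3],
    [0,0,6.3],
    [0,0,6.3]
  ],
  "claw": [0,0,0,0,0,0,0,0]
}}

```text
t: 8.83
position: [0.416, -0.1768, 0.1907]
orientation: [-0.001, 0.882, 0.472, -0.001]
ft_force: [0.4, 0.1, -0.1]
finger_gap: 0.001
grasp_force: 0.0
```

>>> {"api": "carry_out", "payload": {
  "travel": [
    [0,0,0.02],
    [0,0,0.02],
    [0,0,0.01],
    [0,0,0]
  ],
  "dr": [
    [0,0,0],
    [0,0,0],
    [0,0,0],
    [0,0,0]
  ],
  "claw": [0,0,0,0]
}}

```text
t: 9.17
position: [0.4163, -0.1776, 0.1394]
orientation: [-0.002, 0.88, 0.474, -0.001]
ft_force: [-0.3, 0.5, -0.6]
finger_gap: 0.001
grasp_force: 0.0
```

```bash
python3 -c "
from h import *
rows([]);wrist(['plunger_top','guard','table_axis'],'w4')
im=vision.get_image('top')
for r in vision.mark_of('top','clamp_ball')[:2]: print('ball',r['conf'],atz(im,r['location'],.03))"
```

```text
now [ 0.4163 -0.1776  0.1394] 56.6
[ 0.4163 -0.1776  0.1394] 9.1667 F [-0.3  0.5 -0.6]
plunger_top 0.96 [333. 281.] [ 0.4224 -0.1789  0.092 ]
guard 0.78 [325. 287.] [ 0.4195 -0.1764  0.099 ]
table_axis 0.96 [611. 309.] [ 0.5155 -0.2443  0.112 ]
ball 0.5 [ 0.55666672 -0.38752884  0.03      ]
```

View pics/w4.png

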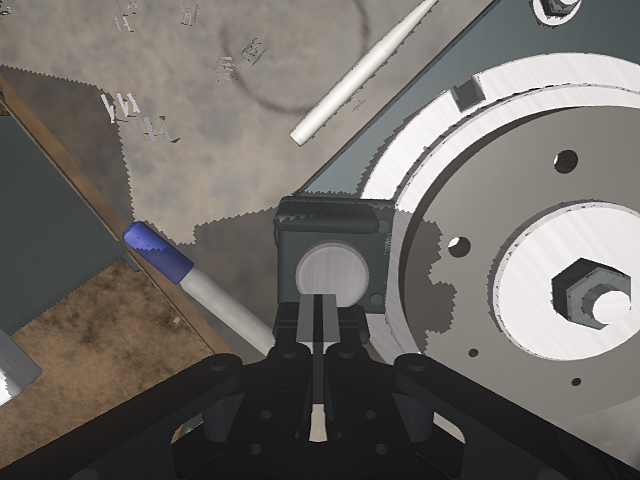

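Head is at (333,281), 5 mm along tool y from the tips; the lever is open. Now aligning and pressing.

>>> {"api": "carry_out", "payload": {
  "travel": [
    [0.0015,0.005,0],
    [0,0,0.01],
    [0,0,0.01],
    [0,0,0.006],
    [0,0,0]
  ],
  "dr": [
    [0,0,0],
    [0,0,0],
    [0,0,0],
    [0,0,0],
    [0,0,0]
  ],
  "claw": [0,0,0,0,0]
}}

```text
t: 9.88
position: [0.4224, -0.1799, 0.1153]
orientation: [-0.001, 0.881, 0.474, -0.0]
ft_force: [-0.7, 0.0, -0.0]
finger_gap: -0.002
grasp_force: 0.0
```

>>> {"api": "carry_out", "payload": {
  "travel": [
    [0,0,0.003],
    [0,0,0.003],
    [0,0,0.003],
    [0,0,0.003],
    [0,0,0.002],
    [0,0,0.001],
    [0,0,0]
  ],
  "dr": [
    [0,0,0],
    [0,0,0],
    [0,0,0],
    [0,0,0],
    [0,0,0],
    [0,0,0],
    [0,0,0]
  ],
  "claw": [0,0,0,0,0,0,0]
}}

```text
t: 10.47
position: [0.4228, -0.1801, 0.1013]
orientation: [0.0, 0.881, 0.474, 0.0]
ft_force: [-0.8, -0.4, 8.1]
finger_gap: 0.0
grasp_force: 3.9
```

>>> {"api": "carry_out", "payload": {
  "travel": [
    [0,0,0.002],
    [0,0,0.001],
    [0,0,0]
  ],
  "dr": [
    [0,0,0],
    [0,0,0],
    [0,0,0]
  ],
  "claw": [0,0,0]
}}

```text
t: 10.72
position: [0.4228, -0.1801, 0.0987]
orientation: [0.001, 0.881, 0.474, 0.0]
ft_force: [-0.6, 1.0, 11.0]
finger_gap: 0.0
grasp_force: 5.3
```

```bash
python3 -c "
from h import *
c=np.array([.516,-.243]);s=manip.get_state();p=np.array(s['position']);print(s['ft_force'],p)
d=p[:2]-c;r=np.hypot(*d);a=np.degrees(np.arctan2(d[1],d[0]));print(r,a)
r=.117
n=30
rows([(c[0]+r*np.cos(np.radians(a+2*i)),c[1]+r*np.sin(np.radians(a+2*i)),p[2],56.6+2*i,1) for i in range(1,4)])
"
```

```text
[-0.56352585  1.02539514 11.0013966 ] [ 0.42283893 -0.18011922  0.09870325]
0.11239651772751545 145.98189236809446
now [ 0.4228 -0.1801  0.0987] 56.6
travel [[-0.004, -0.0046, -0.0]] dr z -2.02
travel [[-0.0041, 0.0, -0.0]] dr z -2.0
travel [[-0.0041, 0.0, -0.0]] dr z -2.0
```

The plunger is fully in: 11 N at z 0.0987. Now turning.

>>> {"api": "carry_out", "payload": {
  "travel": [
    [-0.004,-0.002,0.001],
    [-0.0041,0.0001,0],
    [-0.0041,0.0001,0],
    [-0.0041,0.0001,0],
    [-0.0041,0.0001,0],
    [-0.0041,0.0001,0],
    [0,0,0]
  ],
  "dr": [
    [0,0,-2],
    [0,0,-2],
    [0,0,-2],
    [0,0,-2],
    [0,0,-2],
    [0,0,-2],
    [0,0,0]
  ],
  "claw": [0,0,0,0,0,0,0]
}}

```text
t: 11.3
position: [0.4109, -0.202, 0.0986]
orientation: [0.002, 0.826, 0.564, 0.001]
ft_force: [-1.3, -2.6, 22.4]
finger_gap: 0.004
grasp_force: 11.1
```

>>> {"api": "carry_out", "payload": {
  "travel": [
    [-0.0041,0.0001,0],
    [-0.0041,0.0001,0],
    [-0.0041,0.0001,0],
    [-0.0041,0.0001,0],
    [-0.0041,0.0001,0],
    [0,0,0]
  ],
  "dr": [
    [0,0,-2],
    [0,0,-2],
    [0,0,-2],
    [0,0,-2],
    [0,0,-2],
    [0,0,0]
  ],
  "claw": [0,0,0,0,0,0]
}}

```text
t: 11.8
position: [0.4051, -0.2216, 0.0985]
orientation: [0.002, 0.773, 0.634, 0.001]
ft_force: [-1.0, -1.5, 23.3]
finger_gap: 0.002
grasp_force: 11.6
```

```bash
cat >> h.py <<'E'
def ang():
    c=np.array([.516,-.243]);s=manip.get_state();p=np.array(s['position']);d=p[:2]-c
    a=np.degrees(np.arctan2(d[1],d[0]))%360
    print('t',s['t'],'F',np.round(s['ft_force'],1),p,'r',np.hypot(*d),'finger turn',a-146)
E
python3 -c "
from h import *
ang();wrist(['plunger_top','guard','table_axis'],'w5');rows([])"
```

```text
t 11.8 F [-1.  -1.5 23.3] [ 0.40505118 -0.22164533  0.09854724] r 0.11298522745206072 finger turn 23.105330534020425
[ 0.4051 -0.2216  0.0985] 11.8 F [-1.  -1.5 23.3]
now [ 0.4051 -0.2213  0.0986] 78.6
```

View pics/w5.png

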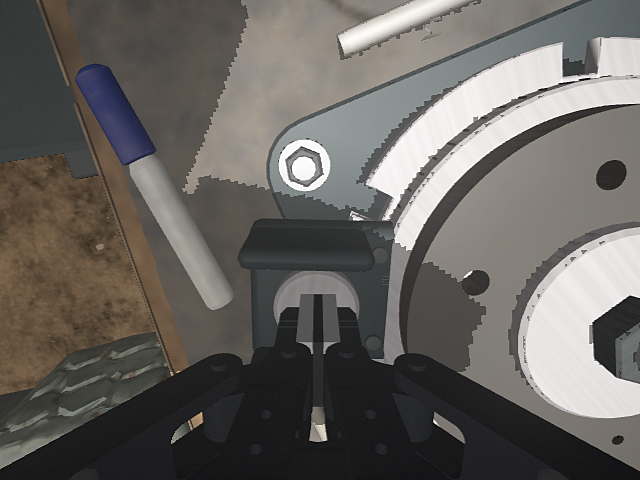

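The picture shows the table carried along by about 20°, the tooth clear of the old notch. I lift the tips above the head's released level but keep them between the cheeks. The tooth can then drop into the notch by itself.

>>> {"api": "carry_out", "payload": {
  "travel": [
    [0,0,-0.007],
    [0,0,-0.007],
    [0,0,-0.0035],
    [0,0,0]
  ],
  "dr": [
    [0,0,0],
    [0,0,0],
    [0,0,0],
    [0,0,0]
  ],
  "claw": [0,0,0,0]
}}

```text
t: 12.33
position: [0.4041, -0.2203, 0.1151]
orientation: [0.0, 0.774, 0.633, 0.0]
ft_force: [0.3, 0.4, 0.3]
finger_gap: 0.002
grasp_force: 0.0
```

>>> {"api": "carry_out", "payload": {
  "travel": [
    [-0.004,0.0001,0],
    [-0.004,0.0001,0],
    [-0.004,0.0001,0],
    [-0.004,0.0001,0],
    [-0.004,0.0001,0],
    [-0.004,0.0001,0],
    [0,0,0]
  ],
  "dr": [
    [0,0,-2],
    [0,0,-2],
    [0,0,-2],
    [0,0,-2],
    [0,0,-2],
    [0,0,-2],
    [0,0,0]
  ],
  "claw": [0,0,0,0,0,0,0]
}}

```text
t: 12.92
position: [0.4016, -0.2441, 0.114]
orientation: [-0.001, 0.703, 0.711, 0.0]
ft_force: [-0.7, 1.4, 0.1]
finger_gap: -0.001
grasp_force: 0.6
```

```bash
python3 -c "
from h import *
ang();rows([])"
```

```text
t 12.9167 F [-0.7  1.4  0.1] [ 0.40155912 -0.24408015  0.11403152] r 0.11444597318703592 finger turn 34.540769815046644
now [ 0.4016 -0.2441  0.114 ] 90.7
```

>>> {"api": "carry_out", "payload": {
  "travel": [
    [-0.004,0.0001,0.0015],
    [-0.004,0.0001,0],
    [-0.004,0.0001,0],
    [-0.004,0.0001,0],
    [-0.004,0.0001,0],
    [-0.004,0.0001,0],
    [-0.004,0.0001,0],
    [0,0,0]
  ],
  "dr": [
    [0,0,-2],
    [0,0,-2],
    [0,0,-2],
    [0,0,-2],
    [0,0,-2],
    [0,0,-2],
    [0,0,-2],
    [0,0,0]
  ],
  "claw": [0,0,0,0,0,0,0,0]
}}

```text
t: 13.58
position: [0.4054, -0.2716, 0.1125]
orientation: [-0.001, 0.612, 0.791, 0.0]
ft_force: [-2.0, 2.2, -0.4]
finger_gap: -0.001
grasp_force: 0.8
```

```bash
python3 -c "
from h import *
ang();rows([]);wrist(['plunger_top','guard','table_axis'])
im=vision.get_image('scene')
for n in ['plunger_top','guard']:
  for r in vision.mark_of('scene',n)[:1]: 
    p=atz(im,r['location'],.099 if n=='guard' else .084);print(n,r['conf'],p,np.degrees(np.arctan2(p[1]+.243,p[0]-.516))%360-146)"
```

```text
t 13.5833 F [-2.   2.2 -0.4] [ 0.40542767 -0.27162995  0.11254497] r 0.1142187115308751 finger turn 48.51651438694711
now [ 0.4054 -0.2716  0.1125] 104.6
[ 0.4054 -0.2716  0.1125] 13.5833 F [-2.   2.2 -0.4]
plunger_top 0.87 [320. 280.] [ 0.4016 -0.257   0.092 ]
guard 0.92 [311. 294.] [ 0.3992 -0.2602  0.099 ]
plunger_top 0.65 [ 0.40482718 -0.25647244  0.084     ] 40.909676286891994
guard 0.72 [ 0.45974992 -0.42054694  0.099     ] 106.42085628511006
```

>>> {"api": "carry_out", "payload": {
  "travel": [
    [-0.003,0,0],
    [-0.003,0.0001,0],
    [-0.003,0,0],
    [-0.003,0.0001,0],
    [-0.003,0,0],
    [-0.003,0.0001,0],
    [-0.003,0,0],
    [-0.003,0.0001,0]
  ],
  "dr": [
    [0,0,-1.5],
    [0,0,-1.5],
    [0,0,-1.5],
    [0,0,-1.5],
    [0,0,-1.5],
    [0,0,-1.5],
    [0,0,-1.5],
    [0,0,-1.5]
  ],
  "claw": [0,0,0,0,0,0,0,0]
}}

```text
t: 14.6
position: [0.4136, -0.2935, 0.1127]
orientation: [-0.001, 0.525, 0.851, 0.0]
ft_force: [-4.0, 4.4, 1.2]
finger_gap: 0.0
grasp_force: 2.4
```

>>> {"api": "carry_out", "payload": {
  "travel": [
    [-0.0015,0,0],
    [-0.0015,0,0],
    [-0.0015,0,0],
    [-0.001,0,0],
    [-0.001,0,0],
    [0,0,0]
  ],
  "dr": [
    [0,0,-0.7],
    [0,0,-0.7],
    [0,0,-0.7],
    [0,0,-0.5],
    [0,0,-0.5],
    [0,0,0]
  ],
  "claw": [0,0,0,0,0,0]
}}

```text
t: 15.1
position: [0.4168, -0.2995, 0.1127]
orientation: [-0.001, 0.502, 0.865, 0.0]
ft_force: [-4.5, 2.6, 0.3]
finger_gap: -0.003
grasp_force: 2.0
```

```bash
python3 -c "
from h import *
ang();rows([]);wrist(['plunger_top','guard','table_axis'])"
```

```text
t 15.1 F [-4.5  2.6  0.3] [ 0.41679156 -0.29951969  0.11274917] r 0.11417876566308853 finger turn 63.67044679610129
now [ 0.4168 -0.2995  0.1127] 119.7
[ 0.4168 -0.2995  0.1127] 15.1 F [-4.5  2.6  0.3]
plunger_top 0.81 [318. 281.] [ 0.409  -0.2871  0.092 ]
guard 0.59 [306. 294.] [ 0.4061 -0.291   0.099 ]
table_axis 0.28 [317. 280.] [ 0.4046 -0.2794  0.112 ]
```

>>> {"api": "carry_out", "payload": {
  "travel": [
    [-0.001,0,0],
    [-0.001,0,0],
    [-0.001,0,0],
    [0,0,0]
  ],
  "dr": [
    [0,0,-0.5],
    [0,0,-0.5],
    [0,0,-0.5],
    [0,0,0]
  ],
  "claw": [0,0,0,0]
}}

```text
t: 15.63
position: [0.4187, -0.3025, 0.1129]
orientation: [-0.0, 0.491, 0.871, 0.0]
ft_force: [-1.3, 0.7, -0.6]
finger_gap: -0.001
grasp_force: 0.6
```

>>> {"api": "carry_out", "payload": {
  "travel": [
    [-0.001,0,0],
    [-0.001,0,0],
    [0,0,0]
  ],
  "dr": [
    [0,0,-0.5],
    [0,0,-0.5],
    [0,0,0]
  ],
  "claw": [0,0,0]
}}

```text
t: 15.88
position: [0.4202, -0.3046, 0.113]
orientation: [0.0, 0.483, 0.876, -0.0]
ft_force: [-2.4, 0.8, -0.6]
finger_gap: -0.0
grasp_force: 0.6
```

```bash
python3 -c "
from h import *
ang()
im=wrist(['plunger_top','guard'],'w6')"
```

```text
t 15.8833 F [-2.4  0.8 -0.6] [ 0.42022207 -0.30457649  0.11304266] r 0.11386429099186002 finger turn 66.73732852390538
[ 0.4202 -0.3046  0.113 ] 15.8833 F [-2.4  0.8 -0.6]
plunger_top 0.79 [311. 286.] [ 0.411  -0.2956  0.092 ]
guard 0.69 [307. 292.] [ 0.4093 -0.2958  0.099 ]
```

View pics/w6.png

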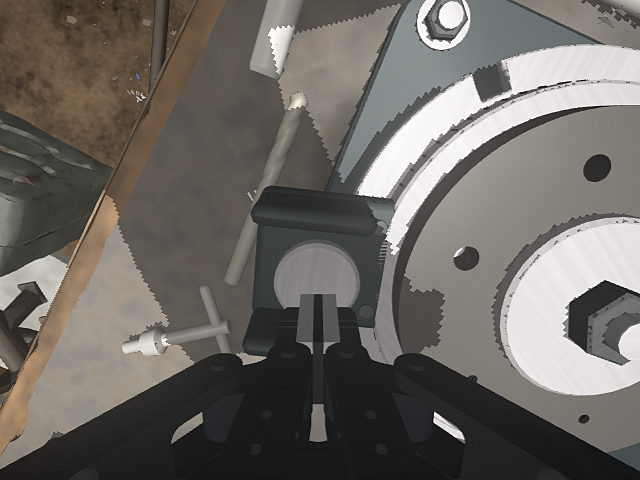

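>>> {"api": "carry_out", "payload": {
  "travel": [
    [-0.001,0,0],
    [0,0,0]
  ],
  "dr": [
    [0,0,-0.3],
    [0,0,0]
  ],
  "claw": [0,0]
}}

```text
t: 16.2
position: [0.4205, -0.3052, 0.113]
orientation: [0.0, 0.481, 0.877, 0.0]
ft_force: [-0.3, 0.5, 1.1]
finger_gap: -0.0
grasp_force: 0.7
```

>>> {"api": "carry_out", "payload": {
  "travel": [
    [-0.001,0,0],
    [0,0,0]
  ],
  "dr": [
    [0,0,0],
    [0,0,0]
  ],
  "claw": [0,0]
}}

```text
t: 16.37
position: [0.4211, -0.306, 0.113]
orientation: [0.0, 0.481, 0.877, 0.0]
ft_force: [-0.0, 2.2, 0.0]
finger_gap: -0.0
grasp_force: 0.9
```

```bash
python3 -c "
from h import *
ang()
im=wrist(['plunger_top','guard'])"
```

```text
t 16.3667 F [-0.   2.2  0. ] [ 0.42109573 -0.30604347  0.11299374] r 0.11393550797726165 finger turn 67.59548834661015
[ 0.4211 -0.306   0.113 ] 16.3667 F [-0.   2.2  0. ]
guard 0.83 [308. 295.] [ 0.4112 -0.298   0.099 ]
```

>>> {"api": "carry_out", "payload": {
  "travel": [
    [0.004,0,0],
    [0,0,-0.02],
    [0,0,-0.03],
    [-0.02,0,-0.02],
    [-0.035,0,-0.01],
    [0,0,0]
  ],
  "dr": [
    [0,0,0],
    [0,0,0],
    [0,0,0],
    [0,0,0],
    [0,0,0],
    [0,0,0]
  ],
  "claw": [0,0,0,0,0,0]
}}

```text
t: 17.02
position: [0.4513, -0.3533, 0.196]
orientation: [0.004, 0.481, 0.876, -0.001]
ft_force: [-0.5, 1.0, 0.2]
finger_gap: 0.003
grasp_force: 0.0
```

```bash
python3 -c "
from h import *
rows([])
w=wrist(['plunger_top','guard','table_axis','bush_mouth'],'w7')
c=np.array([.516,-.243])
s=vision.get_image('scene');t=vision.get_image('top')
rr={}
for k,im in (('wrist',w),('scene',s),('top',t)):
  for n in('plunger_top','guard'):
    m=vision.mark_of(k,n)[:1]
    if m:
      rr[k,n]=ray(im,m[0]['location'])
      for z in ((.084,.092) if n!='guard' else (.099,)):
        p=atz(im,m[0]['location'],z);print(k,n,round(m[0]['conf'],2),z,p[:2],'r',np.hypot(*(p[:2]-c)),np.degrees(np.arctan2(p[1]-c[1],p[0]-c[0]))%360-146)
def tri(rs):
  A=0;b=0
  for o,d in rs:
    d=d/np.linalg.norm(d);P=np.eye(3)-np.outer(d,d);A=A+P;b=b+P@o
  return np.linalg.solve(A,b)
for n in('plunger_top','guard'):
  print(n,tri([v for k,v in rr.items() if k[1]==n and k[0]!='top']))
cv2.imwrite('pics/s7.png',cv2.resize(s['image'][190:320,170:330],(800,650))[:600])
"
```

```text
now [ 0.4513 -0.3533  0.196 ] 122.4
[ 0.4513 -0.3533  0.196 ] 17.0167 F [-0.5  1.   0.2]
plunger_top 0.59 [315. 130.] [ 0.4133 -0.2972  0.092 ]
guard 0.89 [308. 127.] [ 0.4092 -0.2979  0.099 ]
table_axis 0.66 [539. 153.] [ 0.5144 -0.2455  0.112 ]
bush_mouth 0.61 [608. 189.] [ 0.5726 -0.2349  0.09  ]
wrist plunger_top 0.59 0.084 [ 0.41346039 -0.29752382] r 0.11613448458189783 62.00110538847022
wrist plunger_top 0.59 0.092 [ 0.41332078 -0.29722285] r 0.11611692217950874 61.83764166627287
wrist guard 0.89 0.099 [ 0.40922681 -0.29792445] r 0.12007168521530459 61.22142809939953
scene plunger_top 0.68 0.084 [ 0.41915332 -0.28303699] r 0.1047961808060844 56.46049137203758
scene plunger_top 0.68 0.092 [ 0.41434358 -0.29613251] r 0.11470436256309681 61.59460568240769
scene guard 0.72 0.099 [ 0.53012854 -0.22077477] r 0.02633584411618101 -88.44404715308833
plunger_top [ 0.41359392 -0.29729432  0.09276196]
guard [ 0.44277088 -0.31199115  0.15546116]
```

View pics/w7.png

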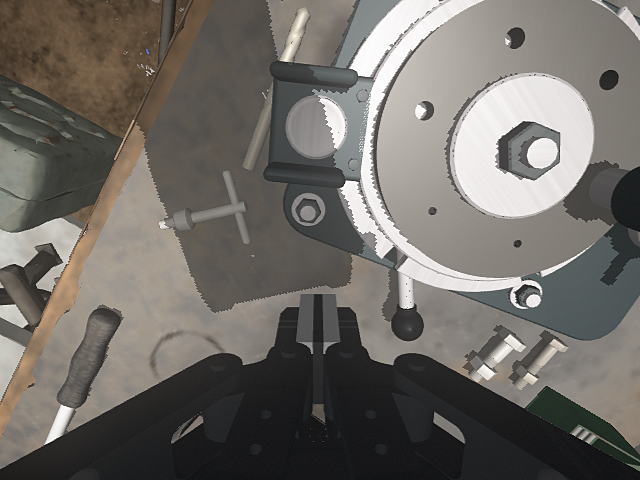

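The picture shows the plunger head clear between the cheeks. Triangulation puts it at z = 0.093, fully out, with the table at +60°. The open lever's ball is at (407,324), and a plate bolt sits at (525,294).

```bash
python3 -c "
from h import *
im=wrist(['clamp_ball','clamp_pivot'])
for n,px,z in(('ball',(407,324),.03),('platebolt',(526,294),.025),('rodroot',(404,265),.03),('bolt1',(480,365),.02),('plate edge',(440,285),.014)): print(n,atz(im,(px[0]/640,px[1]/480),z))
"
```

```text
[ 0.4483 -0.3489  0.1929] 17.6667 F [-0.4  0.2  0.7]
clamp_ball 0.94 [407. 331.] [ 0.5562 -0.3858  0.03  ]
ball [ 0.55201317 -0.38058798  0.03      ]
platebolt [ 0.61811018 -0.31032754  0.025     ]
rodroot [ 0.52043641 -0.34132789  0.03      ]
bolt1 [ 0.63263395 -0.38209344  0.02      ]
plate edge [ 0.56173605 -0.3427931   0.014     ]
```

```bash
python3 -c "
from h import *
rows([(.590,-.363,.15,128.7,4),(.590,-.363,.038,128.7,4)])
c=np.array([.5055,-.322]);th=-51.3
pos=lambda a:c+.081*np.array([np.cos(a),np.sin(a)])+.028*np.array([-np.sin(a),np.cos(a)])
W=[]
for i in range(0,4):
  a=np.radians(th-2.9*i);q=pos(a);W.append((*q,.038,128.7-2.9*i,1))
rows(W,start=(.590,-.363,.038,128.7))
"
```

```text
now [ 0.4483 -0.349   0.1929] 122.5
travel [[-0.022, 0.028, 0.0107], [-0.0227, 0.0274, 0.0107], [-0.0235, 0.0268, 0.0107], [-0.0242, 0.0261, 0.0107]] dr z -1.56
travel [[0.0, 0.0, 0.028], [0.0, 0.0, 0.028], [0.0, 0.0, 0.028], [0.0, 0.0, 0.028]] dr z -0.0
travel [[0.0038, -0.0123, -0.0]] dr z -0.0
travel [[-0.0013, -0.0041, -0.0]] dr z 2.9
travel [[-0.0013, -0.0041, -0.0]] dr z 2.9
travel [[-0.0013, -0.0041, -0.0]] dr z 2.9
```

>>> {"api": "carry_out", "payload": {
  "travel": [
    [-0.022,0.028,0.0105],
    [-0.023,0.0275,0.0105],
    [-0.0235,0.027,0.0105],
    [-0.024,0.026,0.0105],
    [0,0,0]
  ],
  "dr": [
    [0,0,-1.5],
    [0,0,-1.5],
    [0,0,-1.5],
    [0,0,-1.5],
    [0,0,0]
  ],
  "claw": [0,0,0,0,0]
}}

```text
t: 18.23
position: [0.5943, -0.3627, 0.148]
orientation: [-0.0, 0.433, 0.901, 0.0]
ft_force: [-0.6, 0.5, 0.2]
finger_gap: -0.005
grasp_force: 0.0
```

```bash
python3 -c "
from h import *
wrist(['clamp_ball'],'w8');rows([(.590,-.363,.038,128.7,5)])"
```

```text
[ 0.5943 -0.3627  0.148 ] 18.2333 F [-0.6  0.5  0.2]
clamp_ball 0.98 [250. 236.] [ 0.5583 -0.3865  0.03  ]
now [ 0.5907 -0.3626  0.1495] 128.5
travel [[0.0, -0.0001, 0.0223], [0.0, -0.0001, 0.0223], [0.0, -0.0001, 0.0223], [0.0, -0.0001, 0.0223], [0.0, -0.0001, 0.0223]] dr z -0.03
```

View pics/w8.png

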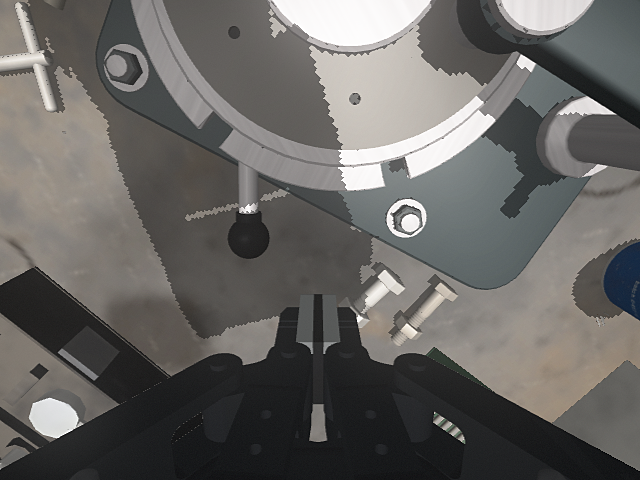

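```bash
python3 -c "
from h import *
im=wrist(['clamp_ball']);s=manip.get_state()
for px in((352,312),(362,285),(385,285)): print(atz(im,(px[0]/640,px[1]/480),.012))
w,x,y,z=s['orientation'];M=R.from_quat([x,y,z,w]).as_matrix()
for dx in(-.011,.011):
  for dy in(-.018,.018): print(np.array([.59,-.363,.019])+M@[dx,dy,0],pix(im,np.array([.59,-.363,.019])+M@[dx,dy,0]))"
```

```text
[ 0.5907 -0.3626  0.1495] 18.3333 F [-0.7 -0.6  0.1]
clamp_ball 0.9 [257. 241.] [ 0.5597 -0.3864  0.03  ]
[ 0.64591415 -0.3933433   0.012     ]
[ 0.63791734 -0.37287977  0.012     ]
[ 0.6505439  -0.36281015  0.012     ]
[ 0.58274558 -0.38280842  0.01899724] (np.float64(290.34702050333823), np.float64(252.3045171957627))
[ 0.61093658 -0.36041941  0.01899157] (np.float64(344.366820545064), np.float64(252.40135934550528))
[ 0.56906342 -0.36558059  0.01900843] (np.float64(289.73041574881717), np.float64(220.27965977952198))
[ 0.59725442 -0.34319158  0.01900276] (np.float64(345.0796331943218), np.float64(220.37819432761071))
```

The loose bolts clear the finger footprint by about 30 mm and the ball by 6 mm. Going down.

>>> {"api": "carry_out", "payload": {
  "travel": [
    [0,0.002,0.022],
    [0,0,0.025],
    [0,0,0.03],
    [0,0,0.025],
    [0,0,0.0095],
    [0,0,0]
  ],
  "dr": [
    [0,0,0],
    [0,0,0],
    [0,0,0],
    [0,0,0],
    [0,0,0],
    [0,0,0]
  ],
  "claw": [0,0,0,0,0,0]
}}

```text
t: 18.93
position: [0.5904, -0.3618, 0.038]
orientation: [-0.002, 0.435, 0.9, 0.0]
ft_force: [-0.4, 0.3, 0.1]
finger_gap: -0.005
grasp_force: 0.0
```

>>> {"api": "carry_out", "payload": {
  "travel": [
    [0.001,-0.006,0],
    [0.001,-0.006,0],
    [-0.0013,-0.0041,0],
    [-0.0013,-0.0041,0],
    [-0.0013,-0.0041,0],
    [-0.0013,-0.0041,0],
    [-0.0013,-0.0041,0],
    [-0.0013,-0.0041,0]
  ],
  "dr": [
    [0,0,0],
    [0,0,0],
    [0,0,2.9],
    [0,0,2.9],
    [0,0,2.9],
    [0,0,2.9],
    [0,0,2.9],
    [0,0,2.9]
  ],
  "claw": [0,0,0,0,0,0,0,0]
}}

```text
t: 19.6
position: [0.5642, -0.388, 0.0416]
orientation: [0.001, 0.567, 0.824, 0.0]
ft_force: [1.3, 1.5, 0.2]
finger_gap: 0.002
grasp_force: 0.7
```

>>> {"api": "carry_out", "payload": {
  "travel": [
    [-0.0013,-0.0041,0],
    [-0.0013,-0.0041,0],
    [-0.0013,-0.0041,0],
    [-0.0013,-0.0041,0],
    [-0.0013,-0.0041,0],
    [-0.0013,-0.0041,0],
    [0,0,0]
  ],
  "dr": [
    [0,0,2.9],
    [0,0,2.9],
    [0,0,2.9],
    [0,0,2.9],
    [0,0,2.9],
    [0,0,2.9],
    [0,0,0]
  ],
  "claw": [0,0,0,0,0,0,0]
}}

```text
t: 20.18
position: [0.542, -0.4016, 0.0415]
orientation: [0.001, 0.685, 0.728, 0.0]
ft_force: [0.2, -0.6, 0.5]
finger_gap: 0.002
grasp_force: 0.2
```

```bash
python3 -c "
from h import *
rows([]);wrist(['clamp_ball','clamp_pivot'],'w9')"
```

```text
now [ 0.542  -0.4016  0.0415] 93.5
[ 0.542  -0.4016  0.0415] 20.1833 F [ 0.2 -0.6  0.5]
clamp_ball 0.8 [253. 324.] [ 0.5168 -0.4023  0.03  ]
```

>>> {"api": "carry_out", "payload": {
  "travel": [
    [-0.0008,-0.0041,0],
    [-0.0008,-0.0041,0],
    [-0.0008,-0.0041,0],
    [-0.0008,-0.0041,0],
    [-0.0008,-0.0041,0],
    [-0.0008,-0.0041,0],
    [0,0,0]
  ],
  "dr": [
    [0,0,2.9],
    [0,0,2.9],
    [0,0,2.9],
    [0,0,2.9],
    [0,0,2.9],
    [0,0,2.9],
    [0,0,0]
  ],
  "claw": [0,0,0,0,0,0,0]
}}

```text
t: 20.92
position: [0.5174, -0.4043, 0.0401]
orientation: [0.001, 0.787, 0.617, 0.0]
ft_force: [0.8, -0.1, 0.4]
finger_gap: -0.001
grasp_force: 0.3
```

>>> {"api": "carry_out", "payload": {
  "travel": [
    [0,-0.003,0],
    [0,-0.002,0],
    [0,0,0]
  ],
  "dr": [
    [0,0,0],
    [0,0,0],
    [0,0,0]
  ],
  "claw": [0,0,0]
}}

```text
t: 21.17
position: [0.516, -0.404, 0.0405]
orientation: [0.004, 0.786, 0.619, 0.001]
ft_force: [18.6, -3.5, -5.0]
finger_gap: -0.002
grasp_force: 8.3
```

>>> {"api": "carry_out", "payload": {
  "travel": [
    [0,-0.002,0],
    [0,-0.001,0],
    [0,0,0]
  ],
  "dr": [
    [0,0,0],
    [0,0,0],
    [0,0,0]
  ],
  "claw": [0,0,0]
}}

```text
t: 21.42
position: [0.5153, -0.4039, 0.0407]
orientation: [0.007, 0.786, 0.619, 0.002]
ft_force: [31.4, -4.5, -11.4]
finger_gap: -0.005
grasp_force: 13.8
```

```bash
python3 -c "
from h import *
rows([]);wrist(['clamp_ball'])"
```

```text
now [ 0.5153 -0.4039  0.0407] 76.4
[ 0.5153 -0.4039  0.0407] 21.4167 F [ 31.4  -4.5 -11.4]
clamp_ball 0.71 [255. 335.] [ 0.4909 -0.4017  0.03  ]
```

It is stiff at 31 N with the ball at x = 0.491, so the lever is at its closed stop. Retreating and checking.

>>> {"api": "carry_out", "payload": {
  "travel": [
    [0,0.008,0],
    [0,0.01,0],
    [0,0,-0.03],
    [0,0,-0.04],
    [0,0,-0.04],
    [0,0,-0.04],
    [-0.02,0,-0.02],
    [0,0,0]
  ],
  "dr": [
    [0,0,0],
    [0,0,0],
    [0,0,0],
    [0,0,0],
    [0,0,0],
    [0,0,0],
    [0,0,0],
    [0,0,0]
  ],
  "claw": [0,0,0,0,0,0,0,0]
}}

```text
t: 22.18
position: [0.5232, -0.4284, 0.2153]
orientation: [0.004, 0.786, 0.618, 0.0]
ft_force: [0.8, -0.4, 0.1]
finger_gap: -0.001
grasp_force: 0.0
```

```bash
python3 -c "
from h import *
w=wrist(['clamp_ball','plunger_top','guard','table_axis'],'w10')
s=vision.get_image('scene');c=np.array([.516,-.243])
for n,zs in(('plunger_top',(.084,.092)),('clamp_ball',(.03,))):
  for r in vision.mark_of('scene',n)[:1]:
    for z in zs: p=atz(s,r['location'],z);print(n,r['conf'],z,p,np.hypot(*(p[:2]-c)))"
```

```text
[ 0.5232 -0.4284  0.2153] 22.1833 F [ 0.8 -0.4  0.1]
clamp_ball 0.61 [270. 191.] [ 0.4918 -0.4013  0.03  ]
plunger_top 0.69 [70. 66.] [ 0.4117 -0.2972  0.092 ]
guard 0.78 [59. 64.] [ 0.4094 -0.2966  0.099 ]
plunger_top 0.7 0.084 [ 0.41924178 -0.27729632  0.084     ] 0.10265666498999093
plunger_top 0.7 0.092 [ 0.41443011 -0.29051713  0.092     ] 0.11213528046041393
clamp_ball 0.85 0.03 [ 0.48913843 -0.40530208  0.03      ] 0.16450990716933306
```

View pics/w10.png

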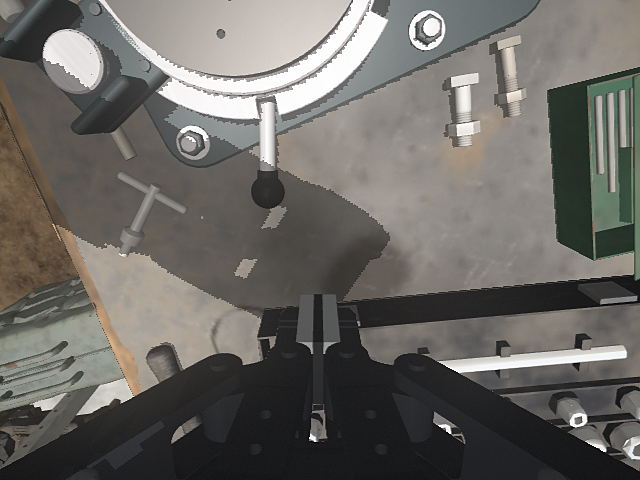

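The final picture shows the ball at (268,189), closed at (0.492, -0.401). The plunger head at (72,60) is out with the table at the next notch, and the chuck key and bolts have not moved.

```bash
python3 -c "
from h import *
print(order.hand_in())"
```

```text
the job is handed in; nothing more can be done
None
```

The job is handed in: the clamp lever was swung open to its stop, the table turned counter-clockwise to the next notch with the plunger back out, and the lever swung shut to its closed stop; the loose things near the arm's path lie where they were.

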